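Stay bolts out, dust-box flap up to the mark

ROBOT

A 6-joint arm with a two-finger parallel gripper is mounted at the origin on the work surface. World frame = base frame: x ahead of the robot, y to its left, z up, the work surface at z = 0. Lengths are in m, angles in degrees, forces in N, time in s.
With the tool pointing down it reaches from about 0.3 to 0.75 m from the base axis. Payload 8.5 kg.
Tool frame: the origin (TCP) lies at the very end of the fingers, on their centre line; the grasp point (between the pads) lies 19 mm behind it (env.pinch_z is the distance from the TCP to the grasp point, in m); z points along the fingers, y is the line along which they close (so a half turn about z gives the same grasp; the last joint's range is limited). The gripper opens to 85 mm and grips with 20 to 120 N. Pads are 22 mm wide; open, the fingers measure 114 mm over their backs; the gripper's body (76 mm by 85 mm) begins 54 mm behind the grasp point. The pads swing forward as they close: fully open they stand 13 mm farther back than shut.
Start: joints at [64.727, 21.807, 74.336, -0, 83.858, -12.336], TCP at [0.123, 0.536, 0.231] pointing down, gripper open.
Joint ranges: [-178.18, 178.18], [-50.72, 133.34], [12.68, 142.11], [-81.47, 261.47], [9.98, 163.14], [-165.26, 165.26]. Speed limits (degrees/s): [136.94, 136.94, 180, 180, 180, 180].

INTERFACE

Orientations are given as a 3x3 rotation matrix whose columns are the frame's x, y, z axes.
In Python, from rig import env, viewer gives the robot as it stands.
- The arm moves only by the tool drive_tool, never from a script. Its argument "series" is a list of rows, each a list of 3 entries, a list of its own where there are three numbers: the shift along the tool's x, y, z in m, then the turn about the tool's z in degrees, then the finger opening in m, from 0 to 0.0854. A call has 1 to 20 rows; each row is the pose to reach, as a shift and turn from the pose commanded when the call began, along the tool's axes at that moment; what a row does not reach only later rows make up. A row lasts 1/10 s, in which the tool goes at most 50 mm and 8.59 degrees, less where a joint would pass 70% of its speed; a pose out of reach is approached as far as the arm can. A call with a gripper value outside its range is refused whole. The fingers move at their own pace and stop on an object; "newtons" is the grip in N (left out, the last holds). Time passes only in rows, so rows that repeat a pose let the fingers close. It gives the time, the measured TCP pose, the force, the opening and the grip force at its end, in the units of the state.
- env.observe(): the state, without advancing time (a new reading comes with each control period).
- viewer.get_image(name): name is "scene" or "top" or "wrist"; returns a dict with "img" (400x640x3 uint8, red, green, blue), "depth" (400x640 float32, m along the optical axis (not along the pixel's ray), 0 where there is no reading), "camera_matrix" (3x3 intrinsics, pixels), "distortion" ([k1, k2, p1, p2, k3] as OpenCV has them; the pictures are not rectified), "rvec" (rotation vector, rad) and "tvec" (3), from world to camera coordinates, as OpenCV has them. Camera axes: x right, y down, z forward; pixel columns grow to the right and rows downward; lengths in m; the calibration is good to about 2 mm. A picture is of the moment at which its call begins.
- env.close_job(): hands the job in; it is judged then, once.
The state is a dict: "time_s": time; "q": joint angles; "qvel": joint speeds; "joint_efforts": joint torques, N m; "position": TCP position; "tool_rot": TCP orientation; "ft_force": force on the tool from outside, world axes, zero at the start; "wrist_torque": the same for the moment, N m; "grip_width": finger opening in m; "gripper_force": force on a finger pad.
Only numpy, scipy, OpenCV 4.12 (cv2) and the standard library are available. Lean on these libraries where they do the work, as an engineer would, in place of code of your own. Each camera call takes 0.05 s, during which the arm holds its last target. There are 200 camera calls.

TASK

I am about to screw a stay onto the flap of the dust box and need exactly three bolts ready in the steel tray: one is in there already, so bring the missing ones over from the black rubber mat and leave the remaining bolts standing on the mat where they are. Then, by its black side handle, swing the blue flap up until it lines up with the red marker on the white quadrant, and keep holding it there: the flap falls shut by itself, so finish with the gripper still holding it steady at the mark. Do not shift the marker or the other things on the bench.

Things in the scene. Friction and masses are not known exactly. Their poses are not given: they have to be found in the camera images.
- tray_in (a point): centre of the inner floor of the open steel parts tray, fixed to the bench; outside 140 mm (x) by 220 mm (y) by 22 mm high, walls and floor 3 mm; axes are the tray's, x its short side, z up. This point is 3 mm above the bench
- mat: black rubber mat 190 x 190 x 3 mm fixed flat on the bench, origin at the centre of its underside; the spare bolts stand on it about 84 mm apart
- bolt0_mid (a point): centre (half-way up, 35 mm above its underside) of one of five identical steel hex bolts standing on their heads, 70 mm tall, about 130 g: head 24 mm across flats and 10 mm high, round shank above it 16 mm across and 60 mm long; z along the shank to its tip. This one starts in the tray, the other four on the mat
- bolt1_mid (a point): centre of another such bolt, as bolt0_mid
- bolt2_mid (a point): centre of another such bolt, as bolt0_mid
- bolt3_mid (a point): centre of another such bolt, as bolt0_mid
- bolt4_mid (a point): centre of another such bolt, as bolt0_mid
- flap (a joint): angle of the blue flap in rad: 0 = shut and level on the box, grows as its free edge rises, stop at 1.4. It turns easily and falls shut when let go; it weighs roughly 0.3 to 0.65 kg
- flap_handle (a point): grip point on the axis of the flap's handle: a level round black peg, 16 mm across, sticking out 72 mm from the flap's side towards the robot, parallel to the hinge and 210 mm from it. Point is 45 mm out from the flap's side. Axes turn with the flap: x along the peg towards the flap, y towards the hinge, z up when shut. Shut, it is 133 mm above the bench with free space around
- flap_hinge (a point): point on the hinge axis square to flap_handle, 133 mm above the bench. Flap: 180 mm along the hinge, 236 mm from hinge to free edge, 10 mm thick, centred on the plane through hinge axis and peg. The plywood box under it is 180 x 250 mm, 125 mm high, open on top; the hinge is on its left (+y) side
- marker (a joint): angle of the red marker on the quadrant in rad, on the same scale as the flap: the flap is at the mark when both values are equal (the yellow far edge of the flap then lies along the red bar). It starts somewhere between 0.5 and 0.95; stiff, it stays where it is
- marker_tip (a point): red tab at the end of the marker, 224 mm from the hinge axis, on the far side of the box (away from the robot), beside the white quadrant of about 200 mm radius; axes as the flap's when the flap stands at the mark
- screwdriver: loose screwdriver lying on the bench in front of the dust box, about 200 mm long, origin near its middle, x along it to the tip; leave alone
- tape: loose yellow roll of tape lying flat, 90 mm across, 24 mm high, origin at centre of underside; leave alone
- offcut: loose wooden offcut 50 x 150 x 30 mm (x, y, z), origin at centre of underside; leave alone
- glue: loose white glue bottle with blue label, 56 mm across, 150 mm tall, origin at centre of underside; leave alone
- cup: loose green plastic cup, 76 mm across at the rim, 90 mm tall, origin at centre of underside; leave alone
Things that resemble listed ones, but are neither listed nor needed, are in the scene too. What is shaped like the part that bears bolt3_mid but brown or turquoise is not meant.

How it is judged:
By the outcome, as a careful person would: the job done as asked, in the order asked, and still so for the second after the job is handed in, while the arm keeps its last pose, push and grip.
It also fails if it takes over 58 s, if anything falls off the work surface, if the arm or the gripper's body presses on something with over 40 N, if the wrist force passes 120 N, or if a joint passes its speed limit or range.

## Working session

There is one attempt and no reset: what is moved stays moved. The work goes in short steps, Python scripts to look and compute and a tool call to move; the robot and the scene stay as the last step left them, time stands still between calls to the robot, and variables do not carry over. Pictures are saved under pics/ and viewed, at most 10 in all, crops included, and the job is handed in when it is done.

Besides the shell and the picture viewer there is one more tool, called as a command line: name --argument value ..., lists and objects as JSON in quotes. drive_tool: Moves the arm, as the interface text tells. Its arguments: {"type":"object","properties":{"series":{"type":"array"},"newtons":{"type":"number"}},"required":["series"]}

```bash
ls; mkdir -p pics
cat > h.py <<'E'
import numpy as np, cv2
from rig import env, viewer
def get(n):
    d=viewer.get_image(n); np.savez(f'{n}.npz',**d); return d
def cam(d):
    R=cv2.Rodrigues(np.array(d['rvec'],float))[0]; t=np.array(d['tvec'],float).reshape(3); return R,t
def ray(d,uv):
    R,t=cam(d); p=cv2.undistortPoints(np.array(uv,float).reshape(-1,1,2),np.array(d['camera_matrix']),np.array(d['distortion'],float)).reshape(-1,2)
    return -R.T@t,(R.T@np.c_[p,np.ones(len(p))].T).T
def onz(d,uv,z):
    c,r=ray(d,uv); return c+r*((z-c[2])/r[:,2])[:,None]
def pts(d):  # world points of all pixels from depth
    h,w=d['depth'].shape; v,u=np.mgrid[:h,:w]
    c,r=ray(d,np.c_[u.ravel(),v.ravel()]); return (c+r*d['depth'].reshape(-1,1)).reshape(h,w,3)
def proj(d,P):
    return cv2.projectPoints(np.array(P,float).reshape(-1,3),np.array(d['rvec'],float),np.array(d['tvec'],float),np.array(d['camera_matrix']),np.array(d['distortion'],float))[0].reshape(-1,2)
def save(d,n,box=None,s=1):
    im=d['img'][...,::-1]
    if box: x,y,X,Y=box; im=im[y:Y,x:X]
    cv2.imwrite(f'pics/{n}.png',cv2.resize(im,None,fx=s,fy=s,interpolation=cv2.INTER_CUBIC))
E
python3 - <<'E'
from h import *
for n in ['top','scene']:
    d=get(n); save(d,n+'0',None,1.25); R,t=cam(d); print(n,-R.T@t,R[2])
print(env.observe(),env.pinch_z)
E
```

```text
pics
top [0.27044298 0.02416736 1.49568223] [ 0.19338012 -0.01812558 -0.98095647]
scene [1.19886426 0.325478   0.78939746] [-0.65527395 -0.28892912 -0.6979513 ]
{'time_s': 0.1, 'q': array([ 6.47266090e+01,  2.18376385e+01,  7.43788292e+01,  1.08919789e-03,
        8.38593373e+01, -1.23373175e+01]), 'qvel': array([ 0.05325386, -0.03206415, -0.17578108,  0.05255606,  0.01402699,
        0.06088955]), 'joint_efforts': array([ 3.79013683e-03, -4.49226415e+01, -2.31652129e+01, -1.77926809e-04,
        3.74978976e-03, -2.76611672e-05]), 'position': array([0.12302211, 0.53579546, 0.23077807]), 'tool_rot': array([[-9.74619897e-01,  2.23865402e-01, -5.81950807e-04],
       [ 2.23865956e-01,  9.74619219e-01, -1.18833662e-03],
       [ 3.01152986e-04, -1.28845549e-03, -9.99999125e-01]]), 'ft_force': array([-0.04409606, -0.66888438,  0.48964877]), 'wrist_torque': array([0.00172142, 0.01349793, 0.00171272]), 'gripper_force': 0.0, 'grip_width': 0.08527127402696541} 0.0187
```

View pics/top0.png

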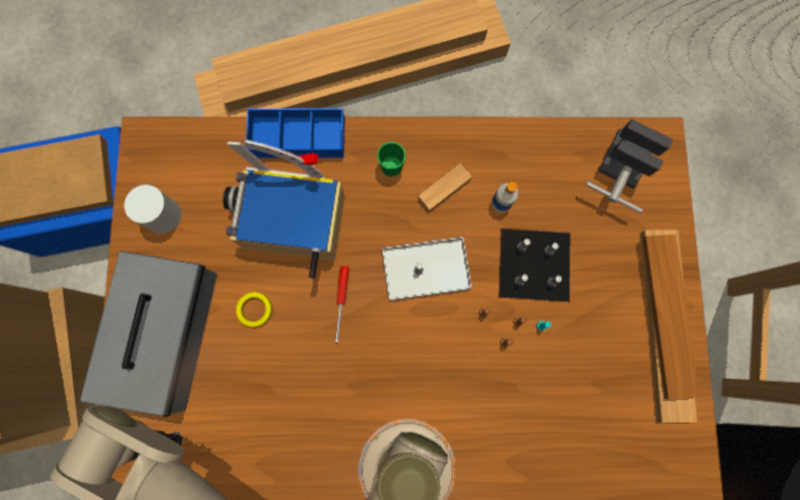

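View pics/scene0.png

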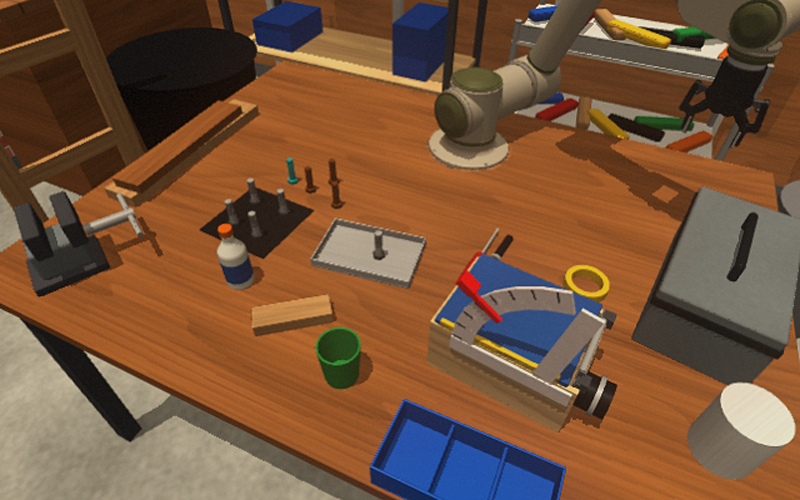

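Top view, 800-wide pixels. Steel bolts: one in the tray at (418,270), four on the mat at (523,244), (551,248), (521,280) and (554,282). Lookalikes to reject: brown at (484,313), (518,322), (504,343) and turquoise at (543,325). Handle at (314,263), red marker at (310,158), flap yellow edge at the far side of the box. I'll take the mat bolts and check them in a close crop.

Run:
```python
from h import *
d=dict(np.load('top.npz')); P=pts(d); hsv=cv2.cvtColor(d['img'],cv2.COLOR_RGB2HSV)
save(d,'c1',(300,170,470,290),4)
# mat/tray region things between z .05 and .09
def comps(m,mn=3):
    n,l,s,c=cv2.connectedComponentsWithStats(m.astype(np.uint8)); 
    return [(l==i) for i in range(1,n) if s[i,4]>=mn]
reg=np.zeros(P.shape[:2],bool); reg[180:285,300:470]=1
for m in comps(reg&(P[...,2]>.055)&(P[...,2]<.09)):
    v,u=np.where(m); print('tip',u.mean()*1.25,v.mean()*1.25,m.sum(),np.median(P[m],0).round(4),P[m][:,2].max().round(4), hsv[m].mean(0).round())
# mat
m=reg&(hsv[...,2]<60)&(P[...,2]<.02)
c=max(comps(m),key=lambda a:a.sum()); v,u=np.where(c); p=onz(d,np.c_[u,v],.003); print('mat',cv2.minAreaRect(p[:,:2].astype(np.float32)))
m=reg&(hsv[...,1]<50)&(hsv[...,2]>150)&(P[...,2]<.035); c=max(comps(m),key=lambda a:a.sum()); v,u=np.where(c); print('tray',cv2.minAreaRect(P[c][:,:2].astype(np.float32)),np.median(P[c][:,2]))
# handle
reg=np.zeros(P.shape[:2],bool); reg[195:230,235:270]=1
m=reg&(P[...,2]>.11)&(hsv[...,2]<70); v,u=np.where(m); q=P[m]; print('peg',m.sum(),q.mean(0),q.min(0),q.max(0)); print(cv2.fitLine(q[:,:2].astype(np.float32),1,0,.01,.01).ravel(), np.c_[u,v].mean(0))
m=(hsv[...,0]>105)&(hsv[...,0]<120)&(hsv[...,1]>120)&(P[...,2]>.12)&(P[...,2]<.15); c=max(comps(m),key=lambda a:a.sum()); print('flap',cv2.minAreaRect(P[c][:,:2].astype(np.float32)),P[c].mean(0))
for n in ['top','scene']:
    d=dict(np.load(n+'.npz')); P=pts(d); hsv=cv2.cvtColor(d['img'],cv2.COLOR_RGB2HSV)
    m=((hsv[...,0]<4)|(hsv[...,0]>176))&(hsv[...,1]>200)&(hsv[...,2]>120)&(P[...,2]>.1)&(P[...,0]>.3)
    for c in comps(m,10): q=P[c]; print(n,'red',c.sum(),q.mean(0).round(3),q.min(0).round(3),q.max(0).round(3),np.argwhere(c).mean(0))
```

```text
tip 525.6018518518518 242.63888888888889 27 [ 0.5671 -0.3129  0.0709] 0.0766 [ 25.  23. 141.]
tip 553.7053571428571 246.74107142857142 28 [ 0.557  -0.3847  0.0716] 0.078 [ 20.  26. 136.]
tip 418.6413043478261 266.52173913043475 23 [ 0.5059 -0.0349  0.0704] 0.0749 [ 23.  27. 172.]
tip 523.425925925926 278.0092592592593 27 [ 0.4752 -0.3029  0.0705] 0.0769 [ 22.  23. 149.]
tip 557.0535714285714 279.19642857142856 28 [ 0.4719 -0.3898  0.0715] 0.0766 [ 31.  24. 140.]
tip 486.6826923076923 310.8173076923077 26 [ 0.3907 -0.2057  0.0687] 0.0715 [ 13. 168. 133.]
tip 522.7604166666666 320.26041666666663 24 [ 0.3677 -0.2961  0.0696] 0.0782 [ 13. 172. 136.]
tip 546.7592592592592 324.9074074074074 27 [ 0.3552 -0.3562  0.0671] 0.0749 [ 77. 180. 153.]
tip 509.15 341.55 25 [ 0.3151 -0.2593  0.0684] 0.0744 [ 13. 171. 136.]
mat ((0.5216590166091919, -0.34953075647354126), (0.18537601828575134, 0.1848398894071579), 85.9024429321289)
tray ((0.50845867395401, -0.05616743862628937), (0.1373274326324463, 0.21847857534885406), 7.664993762969971) 0.002508882904123988
peg 104 [0.50145654 0.22461738 0.1387447 ] [0.46891763 0.21464016 0.12810026] [0.53215828 0.23268909 0.14724527]
[ 0.99129164 -0.13168477  0.5049423   0.22418538] [250.625      211.01923077]
flap ((0.638230562210083, 0.2958776652812958), (0.22541850805282593, 0.17606686055660248), 82.89190673828125) [0.63427602 0.29646527 0.13741713]
top red 75 [0.724 0.221 0.265] [0.713 0.206 0.251] [0.736 0.242 0.275] [126.84       247.69333333]
scene red 377 [0.738 0.237 0.255] [0.628 0.208 0.139] [1.199 0.325 0.789] [234.26525199 380.12466844]
```

View pics/c1.png

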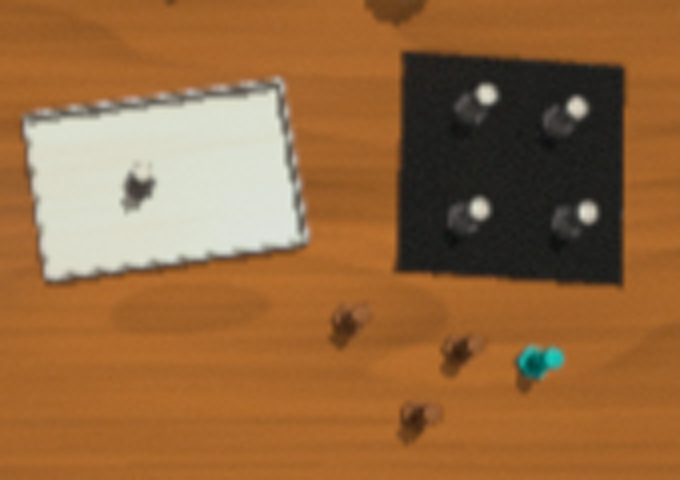

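The crop confirms four steel bolts on the mat, with tips at crop px (486,95), (577,108), (479,209) and (588,212). The brown and turquoise ones stand on the bench. I'll take the two near ones, furthest from the glue bottle.

```bash
cat >> h.py <<'E'
def rel(target):
    o=env.observe(); return (o['tool_rot'].T@(np.array(target)-o['position'])).round(4)
E
python3 - <<'E'
from h import *
d=dict(np.load('top.npz')); c=np.array([[479,209],[588,212],[140,170],[486,95],[577,108]]); uv=(c+.5)/4-.5+[300,170]
print(onz(d,uv,.073).round(4)); P=pts(d)
A=onz(d,uv,.073)[0]
print(rel([A[0],A[1],.17]))
w=P[(P[...,0]>.15)&(P[...,0]<.6)&(P[...,1]<.45)&(P[...,1]>-.45)&(P[...,2]>.09)&(P[...,2]<.5)]
print(w[:,2].max())
E
```

```text
[[ 0.4761 -0.3043  0.073 ]
 [ 0.4734 -0.3918  0.073 ]
 [ 0.5084 -0.0336  0.073 ]
 [ 0.5692 -0.3143  0.073 ]
 [ 0.5583 -0.3878  0.073 ]]
[-0.5322 -0.7396  0.0616]
0.14770150277649918
```

drive_tool --series '[[[-0.03,-0.04,0],0,0.05],[[-0.06,-0.08,0],-1,0.05],[[-0.09,-0.12,0],-2,0.05],[[-0.12,-0.16,0],-3,0.05],[[-0.15,-0.2,0],-4,0.05],[[-0.18,-0.24,0],-5,0.05],[[-0.21,-0.28,0],-5.3,0.05],[[-0.24,-0.32,0],-5.3,0.05],[[-0.27,-0.36,0],-5.3,0.05],[[-0.3,-0.4,0],-5.3,0.05],[[-0.33,-0.44,0],-5.3,0.05],[[-0.36,-0.48,0],-5.3,0.05],[[-0.39,-0.52,0],-5.3,0.05],[[-0.42,-0.56,0],-5.3,0.05],[[-0.45,-0.6,0],-5.3,0.05],[[-0.48,-0.64,0],-5.3,0.05],[[-0.51,-0.69,0],-5.3,0.05],[[-0.532,-0.74,0],-5.3,0.05],[[-0.532,-0.74,0.03],-5.3,0.05],[[-0.532,-0.74,0.06],-5.3,0.05]]' --newtons 40

```text
time_s: 2.1
position: [0.476, -0.3067, 0.1699]
tool_rot: [[-0.991, 0.135, 0.0], [0.135, 0.991, -0.001], [-0.001, -0.001, -1.0]]
ft_force: [-0.1, 0.5, -0.5]
grip_width: 0.0498
gripper_force: 0.0
```

Run:
```python
from h import *
d=get('wrist'); save(d,'w1'); o=env.observe(); print(o['position'],o['tool_rot'].round(3),o['qvel'].round(2))
P=pts(d); m=(P[...,2]>.055)&(P[...,2]<.085)
n,l,s,c=cv2.connectedComponentsWithStats(m.astype(np.uint8))
for i in range(1,n):
    if s[i,4]>30: q=P[l==i]; print(s[i,4],c[i],np.median(q,0).round(4),(q.min(0)/2+q.max(0)/2).round(4),q.max(0)-q.min(0))
```

```text
[ 0.47417775 -0.30393403  0.16473082] [[-0.991  0.135 -0.006]
 [ 0.135  0.991  0.006]
 [ 0.007  0.005 -1.   ]] [ 1.22 -1.71 -1.31  0.12  8.45  0.19]
458 [234.18340611  61.44541485] [ 0.3577 -0.355   0.07  ] [ 0.357  -0.3561  0.0636] [0.01593886 0.01583189 0.01716847]
391 [311.95396419  64.80818414] [ 0.3688 -0.2961  0.0702] [ 0.3679 -0.2964  0.0637] [0.01570412 0.0164625  0.01723319]
462 [427.88744589  82.07359307] [ 0.3926 -0.208   0.0701] [ 0.3925 -0.206   0.064 ] [0.01674577 0.01572093 0.01750341]
518 [612.5984556  190.51737452] [ 0.5043 -0.0382  0.0694] [ 0.5057 -0.0344  0.0653] [0.01614957 0.01661808 0.0205046 ]
355 [321.83943662 196.25352113] [ 0.4729 -0.3023  0.0731] [ 0.4748 -0.3024  0.0654] [0.01577456 0.01628697 0.02084048]
398 [225.47738693 205.25628141] [ 0.4703 -0.3861  0.0727] [ 0.4715 -0.3885  0.0652] [0.0157619  0.01628657 0.02011745]
1704 [ 14.79166667 300.45657277] [ 0.5556 -0.6531  0.0557] [ 0.5364 -0.6655  0.0564] [0.10951936 0.0651294  0.00269728]
347 [323.95965418 288.53025937] [ 0.5643 -0.3124  0.0723] [ 0.5681 -0.3126  0.0652] [0.01560168 0.01622557 0.02046603]
685 [622.01605839 388.76642336] [0.7653 0.0285 0.068 ] [0.7679 0.0378 0.07  ] [0.01611857 0.05073035 0.02994543]
```

View pics/w1.png

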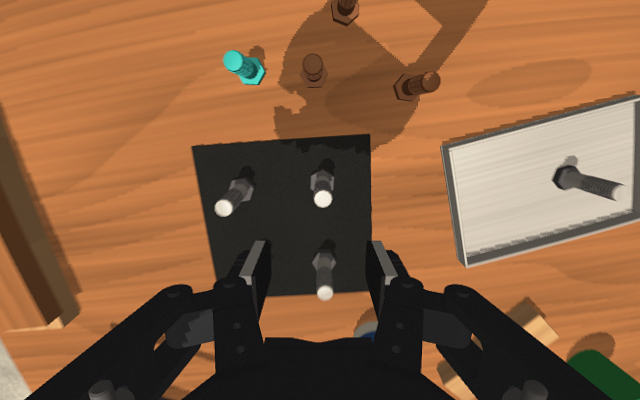

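Wrist view: bolt A at (322,196) is ahead of the open fingers, bolt D at (225,205), and the other steel bolt lies between the pads in the picture at (324,289). A is at (0.4748,-0.3024), as expected. I'll descend and grip.

drive_tool --series '[[[0.001,0.001,0],0,0.05],[[0.001,0.001,0.03],0,0.05],[[0.001,0.001,0.06],0,0.05],[[0.001,0.001,0.09],0,0.05],[[0.001,0.001,0.115],0,0.05],[[0.001,0.001,0.135],0,0.05],[[0.001,0.001,0.136],0,0.05],[[0.001,0.001,0.136],0,0.05],[[0.001,0.001,0.136],0,0.0],[[0.001,0.001,0.136],0,0.0],[[0.001,0.001,0.136],0,0.0],[[0.001,0.001,0.136],0,0.0],[[0.001,0.001,0.136],0,0.0],[[0.001,0.001,0.136],0,0.0],[[0.001,0.001,0.136],0,0.0]]' --newtons 40

```text
time_s: 3.65
position: [0.4756, -0.3036, 0.0366]
tool_rot: [[-0.991, 0.133, 0.002], [0.133, 0.991, -0.001], [-0.002, -0.001, -1.0]]
ft_force: [-0.9, 1.0, 6.6]
grip_width: 0.0149
gripper_force: 39.0
```

drive_tool --series '[[[0,0,-0.015],0,0],[[0,0,-0.045],0,0],[[0,0,-0.08],0,0],[[-0.002,0.02,-0.09],0,0],[[-0.006,0.06,-0.09],0,0],[[-0.01,0.1,-0.09],0,0],[[-0.014,0.14,-0.09],0,0],[[-0.018,0.165,-0.09],0,0],[[-0.019,0.178,-0.09],0,0],[[-0.019,0.178,-0.09],0,0],[[-0.019,0.178,-0.06],0,0],[[-0.019,0.178,-0.03],0,0],[[-0.019,0.178,-0.012],0,0],[[-0.019,0.178,-0.005],0,0],[[-0.019,0.178,-0.001],0,0],[[-0.019,0.178,0],0,0],[[-0.019,0.178,0],0,0],[[-0.019,0.178,0],0,0.04],[[-0.019,0.178,0],0,0.04],[[-0.019,0.178,0],0,0.04]]'

```text
time_s: 5.65
position: [0.5178, -0.1295, 0.0356]
tool_rot: [[-0.991, 0.133, 0.001], [0.133, 0.991, -0.0], [-0.001, -0.0, -1.0]]
ft_force: [-0.8, 1.2, 0.1]
grip_width: 0.0402
gripper_force: 0.0
```

drive_tool --series '[[[0,0,-0.03],0,0.04],[[0,0,-0.07],0,0.045],[[0,-0.02,-0.1],0,0.05],[[0.002,-0.06,-0.1],0,0.05],[[0.004,-0.1,-0.1],0,0.05],[[0.006,-0.15,-0.1],0,0.05],[[0.008,-0.2,-0.1],0,0.05],[[0.01,-0.245,-0.1],0,0.05],[[0.0105,-0.264,-0.1],0,0.05],[[0.0105,-0.264,-0.1],0,0.05],[[0.0105,-0.264,-0.07],0,0.05],[[0.0105,-0.264,-0.035],0,0.05],[[0.0105,-0.264,-0.01],0,0.05],[[0.0105,-0.264,0],0,0.05],[[0.0105,-0.264,0],0,0.05],[[0.0105,-0.264,0],0,0],[[0.0105,-0.264,0],0,0],[[0.0105,-0.264,0],0,0],[[0.0105,-0.264,0],0,0],[[0.0105,-0.264,0],0,0]]'

```text
time_s: 7.65
position: [0.4726, -0.3899, 0.0368]
tool_rot: [[-0.991, 0.133, 0.002], [0.133, 0.991, -0.002], [-0.002, -0.001, -1.0]]
ft_force: [0.0, 2.1, 6.9]
grip_width: 0.0147
gripper_force: 38.9
```

drive_tool --series '[[[0,0,-0.015],0,0],[[0,0,-0.045],0,0],[[0,0,-0.08],0,0],[[0.001,0.015,-0.11],0,0],[[0.004,0.05,-0.11],0,0],[[0.007,0.095,-0.11],0,0],[[0.01,0.14,-0.11],0,0],[[0.013,0.185,-0.11],0,0],[[0.016,0.23,-0.11],0,0],[[0.02,0.275,-0.11],0,0],[[0.023,0.32,-0.11],0,0],[[0.026,0.36,-0.11],0,0],[[0.028,0.395,-0.11],0,0],[[0.03,0.4125,-0.11],0,0],[[0.03,0.4125,-0.11],0,0],[[0.03,0.4125,-0.11],0,0],[[0.03,0.4125,-0.08],0,0],[[0.03,0.4125,-0.05],0,0]]'

```text
time_s: 9.45
position: [0.4978, 0.0219, 0.0853]
tool_rot: [[-0.991, 0.134, 0.003], [0.134, 0.991, -0.001], [-0.003, -0.0, -1.0]]
ft_force: [0.6, 0.1, -1.4]
grip_width: 0.015
gripper_force: 39.3
```

drive_tool --series '[[[0,0,0.025],0,0],[[0,0,0.04],0,0],[[0,0,0.046],0,0],[[0,0,0.0495],0,0],[[0,0,0.05],0,0],[[0,0,0.05],0,0],[[0,0,0.05],0,0.035],[[0,0,0.05],0,0.035],[[0,0,0.05],0,0.035],[[0,0,0.02],0,0.035],[[0,0,-0.03],0,0.035],[[0,0,-0.08],0,0.05],[[0,0,-0.12],0,0.06],[[0,0.04,-0.13],0,0.06],[[0,0.09,-0.13],0,0.06],[[0,0.14,-0.13],0,0.06],[[0.005,0.18,-0.13],0,0.06],[[0.01,0.2,-0.13],0,0.06],[[0.01,0.2,-0.13],0,0.06],[[0.01,0.2,-0.13],0,0.06]]'

```text
time_s: 11.45
position: [0.5138, 0.2227, 0.2152]
tool_rot: [[-0.991, 0.132, -0.0], [0.132, 0.991, -0.0], [0.0, -0.0, -1.0]]
ft_force: [0.2, -0.4, 0.1]
grip_width: 0.0599
gripper_force: 0.0
```

Run:
```python
from h import *
o=env.observe(); print(o['time_s'],o['position'],o['ft_force'])
t=get('top'); P=pts(t); hsv=cv2.cvtColor(t['img'],cv2.COLOR_RGB2HSV)
reg=np.zeros(P.shape[:2],bool); reg[180:285,300:470]=1
n,l,s,c=cv2.connectedComponentsWithStats((reg&(P[...,2]>.055)&(P[...,2]<.09)).astype(np.uint8))
for i in range(1,n):
    if s[i,4]>3: print(np.median(P[l==i],0).round(4))
d=get('wrist'); P=pts(d); hsv=cv2.cvtColor(d['img'],cv2.COLOR_RGB2HSV)
a=np.vstack([t['img'],d['img']])[...,::-1]; cv2.imwrite('pics/tw2.png',cv2.resize(a,(480,600)))
m=(hsv[...,2]<70)&(P[...,2]>.12)&(P[...,2]<.15)&(P[...,0]<.545)&(P[...,1]<.26)&(P[...,1]>.19)
q=P[m]; print(m.sum(),q.min(0),q.max(0)); print(cv2.fitLine(q[:,:2].astype(np.float32),cv2.DIST_HUBER,0,.01,.01).ravel(), np.argwhere(m).mean(0), cv2.minAreaRect(q[:,:2].astype(np.float32)))
```

```text
11.45 [0.51378923 0.22266712 0.21521644] [ 0.16289515 -0.39852434  0.10292839]
[ 0.5667 -0.3122  0.0717]
[ 0.5568 -0.3857  0.07  ]
[ 0.5164 -0.1309  0.0722]
[ 0.5053 -0.0348  0.0721]
[0.4959 0.0227 0.072 ]
[ 0.3907 -0.2059  0.0691]
[ 0.3679 -0.2956  0.0698]
[ 0.3554 -0.3578  0.0694]
[ 0.315  -0.2599  0.0673]
1825 [0.46694706 0.1982836  0.12868332] [0.54434501 0.25990138 0.14333502]
[ 0.99296093 -0.11844227  0.49332246  0.22829041] [192.54794521 322.77643836] ((0.5045083165168762, 0.23376646637916565), (0.062044352293014526, 0.07296536862850189), 82.468505859375)
```

View pics/tw2.png

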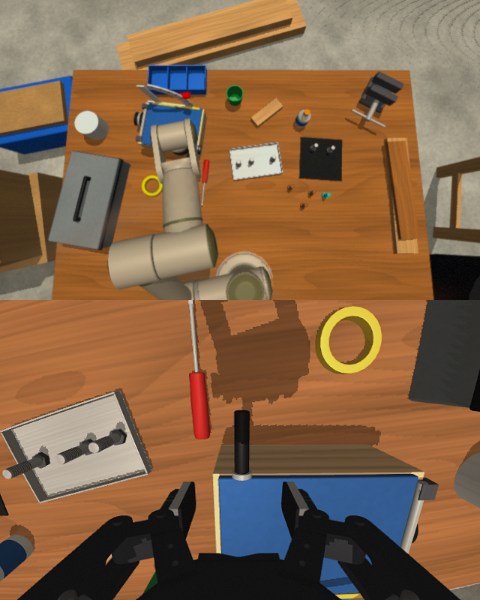

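Three bolts stand in the tray and two on the mat. The peg shows in the wrist view at about (322,190), with the fingers above the flap. Next I'll measure the peg cleanly and the marker.

Run:
```python
from h import *
d=dict(np.load('wrist.npz')); P=pts(d); hsv=cv2.cvtColor(d['img'],cv2.COLOR_RGB2HSV)
m=(hsv[...,2]<70)&(P[...,2]>.12)&(P[...,2]<.15)&(P[...,0]<.55)
n,l,s,c=cv2.connectedComponentsWithStats(m.astype(np.uint8))
for i in range(1,n):
    if s[i,4]>100:
        q=P[l==i]; print(s[i],q.min(0).round(4),q.max(0).round(4),cv2.minAreaRect(q[:,:2].astype(np.float32)),np.percentile(q[:,2],98))
m=(hsv[...,0]>105)&(hsv[...,0]<120)&(hsv[...,1]>120)&(P[...,2]>.12)&(P[...,2]<.15); q=P[m]
print('flap minx',np.percentile(q[:,0],1), 'z',np.median(q[:,2]))
h=P[((hsv[...,0]<5)|(hsv[...,0]>175))&(hsv[...,1]>180)&(hsv[...,2]>100)&(P[...,2]>.1)]; print(len(h))
a=np.array([.991,-.133]);nn=np.array([.133,.991])
for k in ['top','scene']:
    t=dict(np.load(k+'.npz')); P=pts(t); hs=cv2.cvtColor(t['img'],cv2.COLOR_RGB2HSV)
    m=((hs[...,0]<5)|(hs[...,0]>175))&(hs[...,1]>190)&(hs[...,2]>100)&(P[...,2]>.13)&(P[...,2]<.35)&(P[...,0]>.6)&(P[...,0]<.85)
    q=P[m]; b=q[:,:2]@nn; z=q[:,2]; al=q[:,:2]@a
    print(k,m.sum(),'along',np.percentile(al,[2,50,98]).round(3),'b',np.percentile(b,[2,50,98]).round(3),'z',np.percentile(z,[2,50,98]).round(3))
    print(cv2.fitLine(np.c_[b,z].astype(np.float32),cv2.DIST_HUBER,0,.01,.01).ravel())
save(dict(np.load('scene.npz')),'c3',(330,170,500,350),3)
```

```text
[ 312  147   21   86 1682] [0.4669 0.2155 0.1287] [0.5345 0.2394 0.1433] ((0.50062495470047, 0.2275174856185913), (0.0166579931974411, 0.06685655564069748), 83.34779357910156) 0.14230998282381696
[336 234  86   3 242] [0.5403 0.2342 0.1307] [0.5499 0.3043 0.1376] ((0.5451963543891907, 0.26922258734703064), (0.07068707048892975, 0.00140766566619277), 82.62126159667969) 0.13735062863421024
flap minx 0.5413787093042818 z 0.13872156180280715
2
top 79 along [0.678 0.69  0.699] b [0.301 0.315 0.337] z [0.249 0.265 0.273]
[ 0.84753025 -0.53074706  0.31456888  0.2651143 ]
scene 406 along [0.682 0.7   0.703] b [0.304 0.327 0.373] z [0.222 0.256 0.271]
[ 0.7881085  -0.6155363   0.33533475  0.25023556]
```

View pics/c3.png

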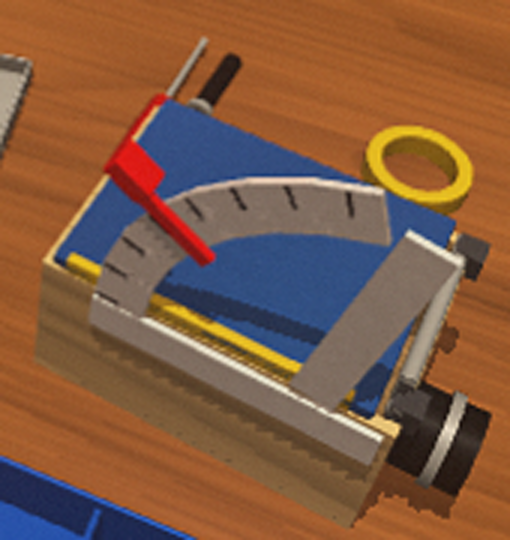

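drive_tool --series '[[[0.012,0.002,0],0,0.05],[[0.0245,0.003,0],0,0.05],[[0.0245,0.003,0],0,0.05],[[0.0245,0.003,0.03],0,0.05],[[0.0245,0.003,0.06],0,0.05],[[0.0245,0.003,0.085],0,0.05],[[0.0245,0.003,0.1],0,0.05],[[0.0245,0.003,0.101],0,0.05],[[0.0245,0.003,0.101],0,0.05],[[0.0245,0.003,0.101],0,0.0],[[0.0245,0.003,0.101],0,0.0],[[0.0245,0.003,0.101],0,0.0],[[0.0245,0.003,0.101],0,0.0],[[0.0245,0.003,0.101],0,0.0],[[0.0245,0.003,0.101],0,0.0],[[0.0245,0.003,0.101],0,0.0]]' --newtons 60

```text
time_s: 13.15
position: [0.4902, 0.2286, 0.1153]
tool_rot: [[-0.991, 0.133, 0.001], [0.133, 0.991, -0.001], [-0.001, -0.001, -1.0]]
ft_force: [-1.8, -4.6, 5.9]
grip_width: 0.0144
gripper_force: 58.4
```

drive_tool --series '[[[0,0.0003,-0.0105],0,0],[[0,0.001,-0.021],0,0],[[0,0.0024,-0.0314],0,0],[[0,0.0042,-0.0417],0,0],[[0,0.0065,-0.052],0,0],[[0,0.0094,-0.0621],0,0],[[0,0.0127,-0.072],0,0],[[0,0.0166,-0.0818],0,0],[[0,0.0209,-0.0913],0,0],[[0,0.0257,-0.1007],0,0],[[0,0.031,-0.1098],0,0],[[0,0.0367,-0.1186],0,0],[[0,0.0367,-0.1186],0,0],[[0,0.0367,-0.1186],0,0],[[0,0.0367,-0.1186],0,0]]'

```text
time_s: 14.65
position: [0.4946, 0.2629, 0.235]
tool_rot: [[-0.991, 0.134, 0.001], [0.134, 0.991, -0.005], [-0.002, -0.005, -1.0]]
ft_force: [-2.5, -17.7, 8.7]
grip_width: 0.0139
gripper_force: 59.0
```

Run:
```python
from h import *
o=env.observe(); print(o['time_s'],o['position'],o['ft_force'],o['grip_width'],o['qvel'].round(2))
d=get('scene'); save(d,'c4',(330,130,500,330),3); P=pts(d); hs=cv2.cvtColor(d['img'],cv2.COLOR_RGB2HSV)
a=np.array([.9925,-.122]);n=np.array([.122,.9925]); hb=.4969
red=((hs[...,0]<5)|(hs[...,0]>175))&(hs[...,1]>170)&(hs[...,2]>80)
yel=(hs[...,0]>22)&(hs[...,0]<32)&(hs[...,1]>150)
for nm,m in [('red',red),('yel',yel)]:
    m=m&(P[...,2]>.13)&(P[...,2]<.4)&(P[...,0]>.6)&(P[...,0]<.85)&(P[...,1]>.1)
    q=P[m]; al=q[:,:2]@a; A=np.median(al); print(nm,m.sum(),A,np.percentile(al,[5,95]))
    v,u=np.where(m); c,r=ray(d,np.c_[u,v]); an=np.r_[a,0]; x=c+r*((A-c@an)/(r@an))[:,None]
    b=hb-x[:,:2]@n; z=x[:,2]-.133; rr=np.hypot(b,z); th=np.arctan2(z,b)
    for lo in np.arange(.06,.26,.02):
        k=(rr>lo)&(rr<lo+.02)
        if k.sum()>4: print(round(lo,2),k.sum(),np.percentile(th[k],[5,50,95]).round(3))
# flap plane from blue pixels
m=(hs[...,0]>105)&(hs[...,0]<120)&(hs[...,1]>120)&(P[...,2]>.15)&(P[...,2]<.4)&(P[...,0]>.52)&(P[...,0]<.75)&(P[...,1]>.15)&(P[...,1]<.45)
q=P[m]; 
for _ in range(3):
    C=q.mean(0); w=np.linalg.svd(q-C,full_matrices=False)[2][2]; w*=np.sign(w[2]); e=(q-C)@w; q=q[abs(e)<3*np.median(abs(e))+1e-3]
print('flap',len(q),np.arctan2(w[:2]@n,w[2]), w)
```

```text
14.65 [0.49462638 0.26287447 0.23496779] [ -2.51767711 -17.73743025   8.665498  ] 0.013899539397971285 [-0.2   0.01  0.13  0.09 -0.1  -0.02]
red 442 0.703404232447166 [0.68753266 0.70659458]
0.14 13 [0.554 0.584 0.638]
0.16 69 [0.548 0.595 0.639]
0.18 69 [0.551 0.592 0.633]
0.2 93 [0.553 0.6   0.664]
0.22 157 [0.555 0.63  0.7  ]
0.24 38 [0.603 0.666 0.764]
  return _methods._mean(a, axis=axis, dtype=dtype,
  ret = ret.dtype.type(ret / rcount)
Traceback (most recent call last):
IndexError: index -1 is out of bounds for axis 0 with size 0
```

View pics/c4.png

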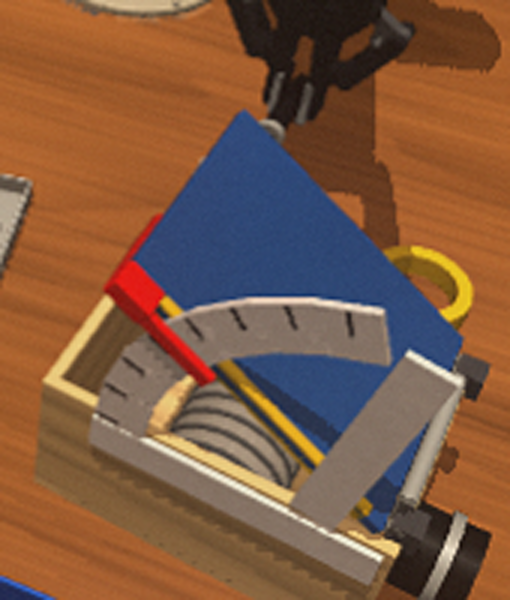

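The flap is up close to the mark: red bar from (110,280) to (210,380) in the crop, with the yellow edge just above and beside it from (165,305) to (370,515). Now comparing the two numerically.

```bash
cat > m.py <<'E'
from h import *
def run(new):
    d=get('scene') if new else dict(np.load('scene.npz')); P=pts(d); hs=cv2.cvtColor(d['img'],cv2.COLOR_RGB2HSV)
    a=np.array([.9925,-.122]);n=np.array([.122,.9925]); hb=.4969
    win=np.zeros(P.shape[:2],bool); win[200:310,365:460]=1
    red=((hs[...,0]<5)|(hs[...,0]>175))&(hs[...,1]>170)&(hs[...,2]>80)
    yel=(hs[...,0]>15)&(hs[...,0]<32)&(hs[...,1]>190)&(hs[...,2]>60)
    for nm,m in [('red',red),('yel',yel)]:
        m=m&win; q=P[m]; al=q[:,:2]@a; A=np.median(al[(al>.6)&(al<.8)]); print(nm,m.sum(),A.round(4),np.percentile(al,[5,95]).round(3))
        v,u=np.where(m); c,r=ray(d,np.c_[u,v]); an=np.r_[a,0]; x=c+r*((A-c@an)/(r@an))[:,None]
        b=hb-x[:,:2]@n; z=x[:,2]-.133; rr=np.hypot(b,z); th=np.arctan2(z,b)
        for lo in np.arange(.04,.24,.02):
            k=(rr>lo)&(rr<lo+.02)
            if k.sum()>4: print(round(lo,2),k.sum(),np.percentile(th[k],[5,50,95]).round(3))
    m=(hs[...,0]>100)&(hs[...,0]<125)&(hs[...,1]>120)&(P[...,2]>.17)&(P[...,2]<.4)&(P[...,0]>.53)&(P[...,0]<.73)&(P[...,1]>.15)&(P[...,1]<.42)
    q=P[m]
    for _ in range(4):
        C=q.mean(0); w=np.linalg.svd(q-C,full_matrices=False)[2][2]; w*=np.sign(w[2]); e=(q-C)@w; q=q[abs(e)<3*np.median(abs(e))+1e-3]
    nn=C-w*.005  # mid-plane point
    print('flap normal angle',len(q),np.arctan2(-w[:2]@n,w[2]).round(4), w.round(3),'offset angle',np.arctan2(nn[2]-.133,hb-nn[:2]@n).round(4))
E
python3 -c "
from m import *
run(0)"
```

```text
red 472 0.7033 [0.463 0.707]
0.14 15 [0.546 0.583 0.636]
0.16 69 [0.548 0.594 0.638]
0.18 70 [0.551 0.592 0.633]
0.2 95 [0.552 0.599 0.668]
0.22 156 [0.555 0.63  0.7  ]
yel 210 0.6882 [0.684 0.692]
0.06 21 [0.448 0.62  0.695]
0.08 39 [0.588 0.632 0.681]
0.1 38 [0.586 0.623 0.661]
0.12 35 [0.584 0.615 0.645]
0.14 30 [0.588 0.62  0.647]
0.18 6 [0.592 0.614 0.626]
0.2 18 [0.589 0.608 0.627]
flap normal angle 3995 -0.5808 [0.07  0.544 0.836] offset angle 0.5731
```

Run:
```python
from h import *
d=dict(np.load('scene.npz')); P=pts(d); hs=cv2.cvtColor(d['img'],cv2.COLOR_RGB2HSV)
a=np.array([.9925,-.122]);n=np.array([.122,.9925]); hb=.4969
win=np.zeros(P.shape[:2],bool); win[200:310,365:460]=1
red=win&((hs[...,0]<5)|(hs[...,0]>175))&(hs[...,1]>170)&(hs[...,2]>80)
yel=win&(hs[...,0]>15)&(hs[...,0]<32)&(hs[...,1]>190)&(hs[...,2]>60)
for m in (red,yel):
    q=P[m]; b=hb-q[:,:2]@n; z=q[:,2]-.133; al=q[:,:2]@a; rr=np.hypot(b,z); V=hs[m][:,2]
    k=(rr>.07)&(rr<.245)&(al>.67)&(al<.72); th=np.arctan2(z,b)
    for lo,hi in [(.07,.1),(.1,.13),(.13,.15),(.15,.18),(.18,.205),(.205,.24)]:
        s=k&(rr>lo)&(rr<hi)
        if s.sum()<5: continue
        print(lo,s.sum())
        ed=np.linspace(*np.percentile(th[s],[1,99]),7)
        for i in range(6):
            t=s&(th>=ed[i])&(th<=ed[i+1])
            if t.sum(): print('   th %.3f-%.3f n%d al %.4f V %d'%(ed[i],ed[i+1],t.sum(),np.median(al[t]),np.median(V[t])))
    s=k&(rr<.2)
    print('fit dir',cv2.fitLine(np.c_[b[s],z[s]].astype(np.float32),cv2.DIST_HUBER,0,.01,.01).ravel())
o=cv2.resize(d['img'][215:275,360:420,::-1],(600,600),interpolation=cv2.INTER_NEAREST); cv2.imwrite('pics/c5.png',o)
```

```text
0.15 84
   th 0.539-0.552 n3 al 0.6895 V 154
   th 0.552-0.565 n8 al 0.7053 V 130
   th 0.565-0.578 n8 al 0.7048 V 131
   th 0.578-0.591 n13 al 0.7051 V 130
   th 0.591-0.604 n19 al 0.7046 V 179
   th 0.604-0.617 n31 al 0.7027 V 223
0.18 84
   th 0.555-0.565 n5 al 0.7046 V 130
   th 0.565-0.575 n11 al 0.7052 V 130
   th 0.575-0.585 n6 al 0.7056 V 133
   th 0.585-0.595 n9 al 0.7055 V 132
   th 0.595-0.605 n17 al 0.7041 V 165
   th 0.605-0.614 n34 al 0.7026 V 213
0.205 250
   th 0.559-0.570 n17 al 0.7061 V 132
   th 0.570-0.581 n17 al 0.7057 V 131
   th 0.581-0.593 n16 al 0.7060 V 133
   th 0.593-0.604 n22 al 0.7061 V 134
   th 0.604-0.615 n61 al 0.7018 V 224
   th 0.615-0.626 n111 al 0.6948 V 227
fit dir [0.8162497  0.57769924 0.14505644 0.09903651]
0.07 57
   th 0.513-0.536 n1 al 0.6913 V 138
   th 0.605-0.628 n15 al 0.6891 V 223
   th 0.628-0.651 n39 al 0.6879 V 229
0.1 55
   th 0.598-0.605 n3 al 0.6885 V 201
   th 0.605-0.612 n8 al 0.6872 V 212
   th 0.612-0.619 n15 al 0.6892 V 218
   th 0.619-0.626 n11 al 0.6872 V 229
   th 0.626-0.634 n11 al 0.6894 V 227
   th 0.634-0.641 n5 al 0.6866 V 231
0.13 41
   th 0.593-0.599 n4 al 0.6889 V 137
   th 0.599-0.604 n1 al 0.6838 V 160
   th 0.604-0.609 n9 al 0.6881 V 151
   th 0.609-0.614 n12 al 0.6874 V 159
   th 0.614-0.619 n8 al 0.6872 V 156
   th 0.619-0.624 n5 al 0.6860 V 161
0.15 7
   th 0.606-0.609 n1 al 0.6866 V 160
   th 0.612-0.614 n1 al 0.6874 V 159
   th 0.614-0.617 n2 al 0.6902 V 142
   th 0.619-0.622 n1 al 0.6865 V 161
0.18 15
   th 0.599-0.602 n5 al 0.6887 V 222
   th 0.602-0.605 n3 al 0.6874 V 232
   th 0.605-0.608 n3 al 0.6861 V 228
   th 0.608-0.611 n1 al 0.6902 V 221
   th 0.611-0.614 n1 al 0.6887 V 234
0.205 8
   th 0.601-0.603 n4 al 0.6873 V 208
   th 0.603-0.605 n1 al 0.6843 V 216
   th 0.611-0.613 n1 al 0.6892 V 233
fit dir [0.83426243 0.5513676  0.08808209 0.06286208]
```

View pics/c5.png

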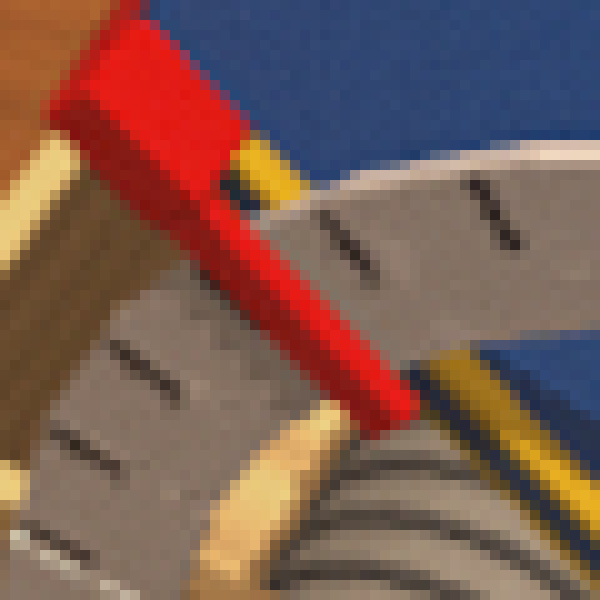

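In this zoom the dark red face of the bar spans 0.553–0.600 rad, centre about 0.578. The yellow strip is on the flap's top surface, level with the bar's top face. The flap mid-plane reads about 0.575, nearly at the mark. I'll relieve the radial preload (about 19 N) and re-measure.

drive_tool --series '[[[0,-0.0008,-0.0005],0,0],[[0,-0.0017,-0.0011],0,0],[[0,-0.0017,-0.0011],0,0],[[0,-0.0017,-0.0011],0,0],[[0,-0.0017,-0.0011],0,0]]'

```text
time_s: 15.2
position: [0.4946, 0.2629, 0.2352]
tool_rot: [[-0.991, 0.133, 0.001], [0.133, 0.991, -0.002], [-0.001, -0.002, -1.0]]
ft_force: [1.5, -6.8, 0.6]
grip_width: 0.0139
gripper_force: 58.9
```

```bash
cat > f.py <<'E'
from h import *
a=np.array([.9925,-.122]);n=np.array([.122,.9925]); hb=.4969
d=get('scene'); P=pts(d); hs=cv2.cvtColor(d['img'],cv2.COLOR_RGB2HSV)
win=np.zeros(P.shape[:2],bool); win[200:310,365:460]=1
red=win&((hs[...,0]<5)|(hs[...,0]>175))&(hs[...,1]>170)&(hs[...,2]>195)&(P[...,2]>.15)  # bright top face
yel=win&(hs[...,0]>15)&(hs[...,0]<32)&(hs[...,1]>190)&(hs[...,2]>130)
blue=(hs[...,0]>100)&(hs[...,0]<125)&(hs[...,1]>120)&(P[...,2]>.17)&(P[...,2]<.4)&(P[...,0]>.53)&(P[...,0]<.73)&(P[...,1]>.15)&(P[...,1]<.42)
for nm,m in [('redtop',red),('yeltop',yel),('blue',blue)]:
    q=P[m]; b=hb-q[:,:2]@n; z=q[:,2]-.133; al=q[:,:2]@a; k=(al>.5)&(al<.72)&(np.hypot(b,z)>.05)&(np.hypot(b,z)<.26)
    p=np.polyfit(b[k],z[k],1)
    for _ in range(4):
        e=abs(z-np.polyval(p,b)); kk=k&(e<max(2.5*np.median(e[k]),.0015)); p=np.polyfit(b[kk],z[kk],1)
    print(nm,kk.sum(),'dir',np.arctan(p[0]).round(4),'offset normal to line mm',(p[1]*np.cos(np.arctan(p[0]))*1e3).round(2),'z at b=.11,.15,.18',np.polyval(p,[.11,.15,.18]).round(4))
E
python3 f.py; python3 -c "
from m import *
run(0);print(env.observe()['ft_force'])" | tail -2
```

```text
redtop 187 dir 0.6474 offset normal to line mm -6.8 z at b=.11,.15,.18 [0.0746 0.1049 0.1276]
yeltop 163 dir 0.5793 offset normal to line mm 4.58 z at b=.11,.15,.18 [0.0774 0.1036 0.1232]
blue 3619 dir 0.5809 offset normal to line mm 3.86 z at b=.11,.15,.18 [0.0768 0.1031 0.1228]
flap normal angle 4014 -0.581 [0.07  0.544 0.836] offset angle 0.5737
[ 1.61735835 -7.22042996  0.39566866]
```

Flap mid-plane and marker agree to within about 0.005 rad (0.577 against about 0.577). The grip is firm and the forces are low, so I'm handing in.

```bash
python3 -c "
from h import *
o=env.observe();print(o['time_s'],o['grip_width'],o['gripper_force']);print(env.close_job())"
```

```text
15.25 0.01418139077098357 58.90255093574524
the job is handed in; nothing more can be done
None
```

I handed the job in at about 15 s: three bolts stand in the tray and two on the mat, and the gripper is holding the flap within about 0.005 rad of the red mark by my camera measurement; no verdict was returned.

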